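# Pack the good snack pot, close the inner lid, lift off the cover

## Task

Sort the two snack pots by the tag on top: stand the red-tag pot in the orange tray and the green-tag pot in the open steel tin. Then carry the nested pair of lids together by the black inner knob and lower them onto the tin without dropping them, until the grey inner lid is fully seated; let go, take the blue cover by its collar and lift it straight off on its own, leaving the inner lid seated as it was. Finish still holding the blue cover level and still about 10 cm above its seated place over the tin, and leave the bowl, ramekin and spatula where they are.

Things in the scene. Friction and masses are not known exactly. Their poses are not given: they have to be found in the camera images.
- tin_mouth (a point): Open round stainless tin, loose, standing on the counter: outside diameter 126 mm, inside diameter 120 mm, height 72 mm, floor 4 mm thick. This point is the centre of its mouth, level with the rim (72 mm above the counter); z up.
- lid_knob (a point): Centre of the black knob of the grey inner lid; z up. The knob is an upright cylinder 24 mm in diameter, 24 mm high, its underside level with the top of the blue collar, so all of it stands clear above. Its centre is 55 mm above the counter at first and 115 mm above it once the lid is seated on the tin. Lifting by it brings the cover along, which lies loose on the inner lid.
- lid_seat (a point): Point on the axis of the grey inner lid at the underside of its flange; it meets tin_mouth when the lid is seated. z up.
- cover_collar (a point): Centre of the collar of the blue cover; z up. The collar is an upright ring in the middle of the cover, 50 mm outside diameter, 36 mm bore (the knob passes freely), 22 mm high, by which the cover is taken. This point is 11 mm above the disc's top face and 11 mm below the collar's top. Nested, it is 23 mm below the knob's centre and the knob's top stands 24 mm above the collar.
- pot_green_mid (a point): Capped white snack pot with a green round tag on top: upright cylinder 44 mm in diameter over its cap (42 mm body), 48 mm high, 0.09 kg. This point is its centre, 24 mm above its underside; z up.
- pot_red_mid (a point): The same pot with a red tag on top. This point is its centre, 24 mm above its underside; z up.
- tray_floor (a point): Orange silicone tray stuck to the counter: 120 x 120 mm outside, 26 mm high, walls 6 mm, one open compartment 108 x 108 mm with its floor 6 mm above the counter. This point is the centre of that floor; x and y along its sides, z up.
- bowl: Bystander: stainless bowl, rim diameter 120 mm, 50 mm high; origin at the centre of its underside.
- ramekin: Bystander: glass ramekin, 80 mm in diameter, 45 mm high; origin at the centre of its underside.
- spatula: Bystander: short wooden spatula, 200 mm long, lying flat crosswise; origin near its middle, x towards its blade.
- inner_lid: Grey inner lid, 0.2 kg: flange 133 mm diameter, 5 mm thick, over a plug 112 mm diameter, 12 mm deep, tapered at its foot, which enters the tin with 4 mm clearance all round; the flange rests on the rim. A 16 mm stem carries the knob, whose centre is 43 mm above the flange's underside. Origin: centre of the plug's underside, 55 mm below the knob's centre, z up.
- cover: Blue outer cover, 0.15 kg, lying loose on the inner lid: disc 144 mm in diameter, 4 mm thick, its skirt reaching 11 mm down around the flange (2.5 mm clearance all round) and, when seated, 6 mm below the tin's rim (6 mm clear of it all round). Origin on its axis level with the skirt's lower edge, 26 mm below the collar's centre, z up.
- tin: The steel tin as a whole; origin at the centre of its underside, 72 mm below the mouth, z up.
- pot_green: The green-tag pot; origin at the centre of its underside.
- pot_red: The red-tag pot; origin at the centre of its underside.
There are look-alikes about, which are no part of the job. What is shaped like the part that bears tray_floor but pink is not meant.

How it is judged:
On the way, in this order (a step that is already met when the one before it is completed fails the run):
1. red-tag pot stands in the tray and green-tag pot stands in the tin, both let go (horizontal distance between pot_green_mid and tin_mouth below 0.042 m and z of pot_green_mid in the frame of tin_mouth between -0.052 and -0.034 m and angle between each of pot_green_mid, pot_red_mid's own z axis and vertical below 0.2 rad and x of pot_red_mid in the frame of tray_floor between -0.04 and 0.04 m and y of pot_red_mid in the frame of tray_floor between -0.04 and 0.04 m and z of pot_red_mid in the frame of tray_floor between 0.018 and 0.03 m and contact force between the fingers and pot_green below 0.1 N and contact force between the fingers and pot_red below 0.1 N), for 0.2 s.
2. both lids, still nested, are lowered onto the tin by the knob: inner lid seated while the fingers still hold it (horizontal distance between lid_seat and tin_mouth below 0.007 m and z of lid_seat in the frame of tin_mouth between -0.004 and 0.004 m and angle between lid_knob's own z axis and vertical below 0.06 rad and z of cover_collar in the frame of lid_knob between -0.03 and -0.017 m and contact force between the fingers and inner_lid above 1 N), for 0.06 s.
3. knob let go, inner lid and cover still in place on the tin (horizontal distance between lid_seat and tin_mouth below 0.007 m and z of lid_seat in the frame of tin_mouth between -0.004 and 0.004 m and angle between lid_knob's own z axis and vertical below 0.06 rad and z of cover_collar in the frame of lid_knob between -0.03 and -0.017 m and contact force between the fingers and inner_lid below 0.1 N), for 0.1 s.
4. cover alone lifted about 6 cm or more, inner lid still seated (horizontal distance between lid_seat and tin_mouth below 0.007 m and z of lid_seat in the frame of tin_mouth between -0.004 and 0.004 m and angle between lid_knob's own z axis and vertical below 0.06 rad and z of cover_collar in the frame of tin_mouth above 0.08 m and contact force between the fingers and cover above 1 N), for 0.2 s.
At the end, for the whole second after the job is handed in: Fingers hold the cover still, level (0.2 rad), over the tin (60 mm) and 6 to 18 cm above its seated height, touching nothing else; inner lid untouched and seated in the upright tin (7 mm sideways, 4 mm in height, 0.06 rad); green-tag pot standing in the tin, red-tag pot in the tray (all of step 4 and horizontal distance between pot_green_mid and tin_mouth below 0.042 m and z of pot_green_mid in the frame of tin_mouth between -0.052 and -0.034 m and angle between each of pot_green_mid, pot_red_mid, cover_collar's own z axis and vertical below 0.2 rad and x of pot_red_mid in the frame of tray_floor between -0.04 and 0.04 m and y of pot_red_mid in the frame of tray_floor between -0.04 and 0.04 m and z of pot_red_mid in the frame of tray_floor between 0.018 and 0.03 m and angle between tin_mouth's own z axis and vertical below 0.06 rad and z of cover_collar in the frame of tin_mouth below 0.2 m and horizontal distance between cover_collar and tin_mouth below 0.06 m and contact force between each of cover, the arm, the fingers and inner_lid below 0.1 N and contact force between cover and tin below 0.1 N and linear speed of cover below 0.03 m/s and linear speed of inner_lid below 0.02 m/s); the arm keeps its last pose, push and grip.
It fails at once if the cover comes off the inner lid while the inner lid is not seated in the tin, or the inner lid leaves its seat once the cover is off (z of cover_collar in the frame of lid_knob above -0.01 m and (horizontal distance between lid_seat and tin_mouth above 0.008 m or z of lid_seat in the frame of tin_mouth above 0.006 m or z of lid_seat in the frame of tin_mouth below -0.006 m or angle between lid_knob's own z axis and vertical above 0.09 rad)).
It fails at once if the steel bowl is moved more than 3 cm (distance of bowl from where it was at the start of the episode above 0.03 m).
It fails at once if the glass ramekin is moved more than 3 cm (distance of ramekin from where it was at the start of the episode above 0.03 m).
It fails at once if the wooden spatula is moved more than 3 cm (distance of spatula from where it was at the start of the episode above 0.03 m).
It also fails if it takes over 72 s, if anything falls off the work surface, if the arm or the gripper's body presses on something with over 40 N, if the wrist force passes 120 N, or if a joint passes its speed limit or range.

## Robot

A 7-joint arm with a two-finger parallel gripper is mounted at the origin on the work surface. World frame = base frame: x ahead of the robot, y to its left, z up, the work surface at z = 0. Lengths are in m, angles in rad, forces in N, time in s.
With the tool pointing down it reaches from about 0.425 to 0.925 m from the base axis. Payload 6.8 kg.
Tool frame: the origin (TCP) lies on the centre line of the jaws, within the pads' length; the fingertips stand 11 mm ahead of it and the grasp point (between the pads) lies 8 mm behind it; z points along the fingers, y is the direction in which the jaws open and shut (so a half turn about z gives the same grasp; the last joint's range is limited). The gripper opens to 85 mm and grips with 20 to 120 N. Pads are 22 mm wide; open, the fingers measure 114 mm over their backs; the gripper's body (76 mm by 85 mm) begins 54 mm behind the grasp point. The pads swing forward as they close: fully open they stand 13 mm farther back than shut.
Start: joints at [-1.324, 0.477, 0.022, 1.555, -0.011, 1.109, -0.083], TCP at [0.234, 0.633, 0.242] pointing down, gripper open.
Joint ranges: [-2.96, 2.96], [-0.34, 2.1], [-1.41, 1.46], [0.24, 2.44], [-1.37, 4.51], [0.17, 1.92], [-2.96, 2.96]. Speed limits (rad/s): [2.39, 2.39, 3.14, 3.14, 3.14, 3.14, 3.14].

## Interface

Orientations are given as a rotation vector (axis times angle).
In Python, from bench import r gives the robot as it stands.
- The arm moves only by the tool send_rows, never from a script. Its argument "deltas" is a list of rows, each a list of 7 numbers: the opening, from 0 (shut) to 1 (fully open), then the shift along the tool's x, y, z as a fraction of full scale, then the turn, a rotation vector about the tool's x, y, z as a fraction of full scale. In form: [[hand, x, y, z, ax, ay, az], ...]. A call has 1 to 20 rows; each row is the pose to reach, as a shift and turn from the pose commanded when the call began, along the tool's axes at that moment, turning the shorter way round; what a row does not reach only later rows make up. Full scale, the value 1, is 150 mm for a shift and 180 degrees for a turn. A row lasts 1/12 s, in which the tool goes at most 41.7 mm and 7.16 degrees, less where a joint would pass 70% of its speed; a pose out of reach is approached as far as the arm can. A call with a number of a shift or a turn outside -1 to 1 is refused whole. A call with a gripper value outside its range is refused whole. The fingers move at their own pace and stop on an object; "squeeze" is the grip in N (left out, the last holds). Time passes only in rows, so rows that repeat a pose let the fingers close. It gives the time, the measured TCP pose, the force and the opening at its end, in the units of the state.
- r.get_obs(): the state, without advancing time (a new reading comes with each control period).
- r.grab_frame(name): name is "side" or "top" or "wrist"; returns a dict with "pixels" (480x640x3 uint8, red, green, blue), "camera_matrix" (3x3 intrinsics, pixels), "dist_coeffs" ([k1, k2, p1, p2, k3] as OpenCV has them; the pictures are not rectified), "rvec" (rotation vector, rad) and "tvec" (3), from world to camera coordinates, as OpenCV has them. Camera axes: x right, y down, z forward; pixel columns grow to the right and rows downward; lengths in m; the calibration is good to about 2 mm. A picture is of the moment at which its call begins. There is no depth.
- r.hand_in(): hands the job in, once; it reports no verdict.
The state is a dict: "clock": time; "joints": joint angles; "qvel": joint speeds; "tau": joint torques, N m; "tcp_pos": TCP position; "orientation": TCP orientation; "contact_force": force on the tool from outside, world axes, zero at the start; "moment": the same for the moment, N m; "grip_width": finger opening in m.
Only numpy, scipy, OpenCV 4.12 (cv2) and the standard library are available. Lean on these libraries where they do the work, as an engineer would, in place of code of your own. Each camera call takes 0.05 s, during which the arm holds its last target. There are 200 camera calls.

## Working session

There is one attempt and no reset: what is moved stays moved. The work goes in short steps, Python scripts to look and compute and a tool call to move; the robot and the scene stay as the last step left them, time stands still between calls to the robot, and variables do not carry over. Pictures are saved under pics/ and viewed, about 8 in all and at most 12, crops included, and the job is handed in when it is done.

Besides the shell and the picture viewer there is one more tool, called after "Request:" by a JSON object that holds its "op" and its "data". send_rows: Moves the arm, as the interface text tells. Shift numbers are shares of 150 mm and turn numbers shares of 180 degrees, none past 1 either way. Its arguments: {"type":"object","properties":{"deltas":{"type":"array","items":{"type":"array","items":{"type":"number"}}},"squeeze":{"type":"number"}},"required":["deltas"]}

```bash
mkdir -p pics; ls; python3 - <<'E'
from bench import r
import cv2,pickle
print(r.get_obs())
F={}
for n in("top","side","wrist"):
    f=r.grab_frame(n);F[n]=f;cv2.imwrite(f"pics/{n}0.png",f["pixels"][:,:,::-1])
    print(n,f["camera_matrix"].tolist(),f["dist_coeffs"],f["rvec"],f["tvec"])
pickle.dump(F,open("f0.pkl","wb"))
E
```

```text
pics
{'clock': 0.0, 'joints': array([-1.32412633,  0.47781625,  0.02235469,  1.55645151, -0.01145115,
        1.10930025, -0.08310166]), 'qvel': array([ 0.00081705,  0.00094313,  0.00067191, -0.00014329,  0.00063208,
       -0.00014071, -0.00043364]), 'tau': array([ 6.01403517e-04, -5.96453762e+01,  1.60857640e+00, -2.81193280e+01,
        1.25494946e-02,  9.35210672e-03,  1.87404157e-05]), 'tcp_pos': array([0.23431351, 0.63241613, 0.24131516]), 'orientation': array([-5.54284822e-01, -3.09216627e+00,  2.89332734e-03]), 'contact_force': array([-0.31240217,  0.20705347,  0.44453273]), 'moment': array([ 0.00909757,  0.04143022, -0.00257925]), 'grip_width': 0.08551893606373619}
top [[470.04985722402176, 0.0, 319.9041636949155], [0.0, 470.04985722402176, 231.40503279114918], [0.0, 0.0, 1.0]] [-0.09843979  0.          0.          0.          0.        ] [ 2.14074403 -2.16108039  0.13814825] [0.02539175 0.4804277  1.20805919]
side [[451.0811209922788, 0.0, 319.4982899085435], [0.0, 451.0811209922788, 240.61536303664715], [0.0, 0.0, 1.0]] [-0.11816572  0.          0.          0.          0.        ] [ 2.12031253 -0.43357475  0.21963016] [-0.43574429  0.15554311  0.77698404]
wrist [[429.84998719910595, 0.0, 316.6838535604642], [0.0, 429.84998719910595, 243.3764460545377], [0.0, 0.0, 1.0]] [-0.03318702  0.          0.          0.          0.        ] [-2.36811088 -1.65050521 -0.24549576] [-0.67333995 -0.03958063  0.37823483]
```

View pics/top0.png

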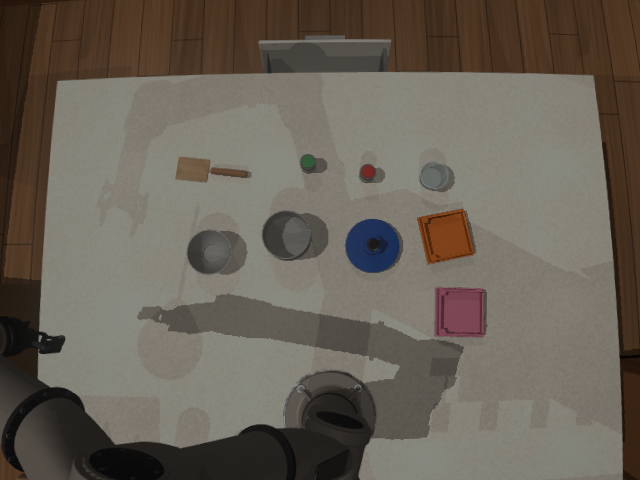

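View pics/side0.png

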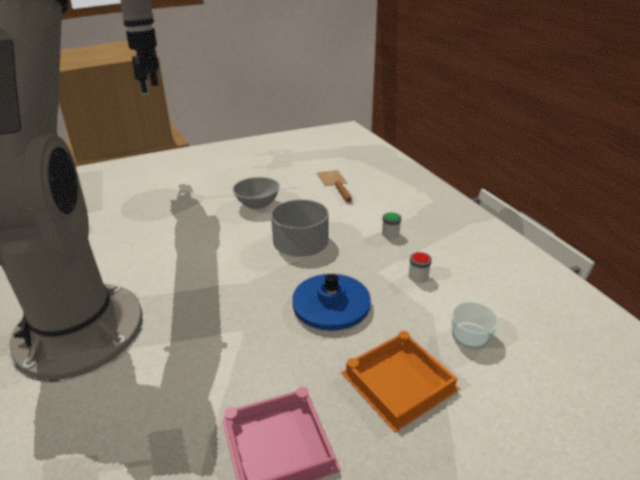

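Top view: green tag (308,163), red tag (368,172), knob (375,244), tin (287,235), bowl (210,252), ramekin (434,176), spatula (213,171). There are two trays: orange (446,237) and pink (461,312). The orange one is the one meant and the pink is the decoy. Next I measure with plane intersection and check the sizes.

```bash
cat > h.py <<'E'
import cv2,numpy as np
def ray(f,uv):
    u=cv2.undistortPoints(np.float64(uv).reshape(-1,1,2),f["camera_matrix"],f["dist_coeffs"])[:,0]
    R=cv2.Rodrigues(f["rvec"])[0]; return -R.T@np.ravel(f["tvec"]), np.c_[u,np.ones(len(u))]@R
def onplane(f,uv,z):
    c,d=ray(f,uv); return (c+d*((z-c[2])/d[:,2])[:,None])[:,:2]
def proj(f,P): return cv2.projectPoints(np.float64(P).reshape(-1,1,3),f["rvec"],f["tvec"],f["camera_matrix"],f["dist_coeffs"])[0][:,0]
def fitc(p):
    for _ in range(4):
        s=np.linalg.lstsq(np.c_[2*p,np.ones(len(p))],(p**2).sum(1),rcond=None)[0]
        R=np.sqrt(s[2]+s[0]**2+s[1]**2); e=abs(np.hypot(*(p-s[:2]).T)-R); p=p[e<=max(.0015,2*np.median(e))]
    return s[:2].round(4),R.round(4),len(p)
def ortho(f,c,z,half,n):
    g=np.linspace(half,-half,n); X,Y=np.meshgrid(c[0]+g,c[1]+g,indexing='ij')
    uv=proj(f,np.c_[X.ravel(),Y.ravel(),np.full(n*n,z)]).astype(np.float32).reshape(n,n,2)
    return cv2.remap(f["pixels"],uv[...,0],uv[...,1],cv2.INTER_CUBIC)
def blob(f,lo,hi,lo2=None,hi2=None):
    hsv=cv2.cvtColor(f["pixels"],cv2.COLOR_RGB2HSV); m=cv2.inRange(hsv,lo,hi)
    if lo2: m|=cv2.inRange(hsv,lo2,hi2)
    n,l,s,c=cv2.connectedComponentsWithStats(m); i=1+np.argmax(s[1:,4])
    return (l==i).astype(np.uint8),c[i],s[i,4]
def outline(m): return max(cv2.findContours(m,0,1)[0],key=len)[:,0].astype(float)
E
cat > m.py <<'E'
import pickle;from h import *
F=pickle.load(open("f0.pkl","rb"))
for n in("top","side"):
    f=F[n]; print(n,"cam",ray(f,[[320,240]])[0].round(3))
    for k,a in dict(green=((45,100,40),(80,255,255)),red=((0,170,60),(4,255,255),(174,170,60),(180,255,255)),blue=((105,130,30),(125,255,255)),orange=((6,170,90),(18,255,255))).items():
        m,c,s=blob(f,*a); o=outline(m)
        z=dict(green=.048,red=.048,blue=.019,orange=.026)[k]
        p=onplane(f,o,z); print(k,c.round(1),s,"centroid",onplane(f,[c],z).round(4),"circ",fitc(p))
        if k=="orange" : print(" rect",cv2.minAreaRect((p*1000).astype(np.float32)))
f=F["top"]
g=cv2.cvtColor(f["pixels"],cv2.COLOR_RGB2GRAY)
k=(g<45).astype(np.uint8); k[:235]=0;k[256:]=0;k[:,:362]=0;k[:,388:]=0
ys,xs=k.nonzero(); print("knob px",xs.mean(),ys.mean(),len(xs),onplane(f,[[xs.mean(),ys.mean()]],.06))
t0=onplane(f,[[287,235]],.072)[0]; b0=onplane(f,[[375,244]],.067)[0]; o0=onplane(f,[[446,237]],.026)[0];r0=onplane(f,[[338,167]],.048)[0]
print(t0,b0,o0,r0)
im=[]
for c,z in((t0,.072),(b0,.067),(o0,.026),(r0,.048)):
    q=ortho(f,c,z,.1,400)[:,:,::-1].copy()
    for i in range(0,400,40): cv2.line(q,(i,0),(i,5),(0,0,255),1);cv2.line(q,(0,i),(5,i),(0,0,255),1)
    im.append(q)
cv2.imwrite("pics/o.png",cv2.resize(np.vstack([np.hstack(im[:2]),np.hstack(im[2:])]),(600,600)))
q=cv2.GaussianBlur(cv2.cvtColor(ortho(f,t0,.072,.1,400),cv2.COLOR_RGB2GRAY),(5,5),1)
h=cv2.HoughCircles(q,cv2.HOUGH_GRADIENT_ALT,1.5,10,param1=100,param2=.5,minRadius=105,maxRadius=145)
if h is not None:
    for x,y,R in h[0][:6]: print("tin",t0+np.array([199.5-y,199.5-x])*.2/399,R*.2/399)
E
python3 m.py
```

```text
top cam [0.317 0.016 1.261]
green [307.6 161. ] 103 centroid [[0.6679 0.052 ]] circ (array([0.6679, 0.0519]), np.float64(0.0144), 28)
red [367.8 171.1] 104 centroid [[ 0.6388 -0.1078]] circ (array([ 0.6388, -0.1078]), np.float64(0.0143), 31)
blue [372.  245.4] 2053 centroid [[ 0.4436 -0.1171]] circ (array([ 0.4442, -0.1174]), np.float64(0.0694), 144)
orange [445.6 236. ] 1984 centroid [[ 0.4658 -0.3138]] circ (array([ 0.4685, -0.3129]), np.float64(0.0677), 144)
 rect ((467.0997314453125, -312.9403076171875), (124.97624206542969, 128.61648559570312), 10.559163093566895)
side cam [ 0.189 -0.689  0.555]
green [391.5 216.5] 81 centroid [[0.6643 0.0429]] circ (array([0.6643, 0.0431]), np.float64(0.0149), 21)
red [420.4 257.2] 114 centroid [[ 0.6368 -0.1139]] circ (array([ 0.637 , -0.1135]), np.float64(0.0142), 31)
blue [331.  302.8] 3163 centroid [[ 0.4384 -0.1351]] circ (array([ 0.4399, -0.1306]), np.float64(0.0693), 98)
orange [400. 380.] 6217 centroid [[ 0.4583 -0.3381]] circ (array([ 0.4608, -0.333 ]), np.float64(0.0725), 232)
 rect ((462.0926513671875, -331.27593994140625), (133.77349853515625, 133.70460510253906), 10.228900909423828)
knob px 375.87610619469024 245.60766961651916 339 [[ 0.43868112 -0.12274173]]
[0.46687321 0.10474009] [ 0.44212278 -0.11978642] [ 0.46312771 -0.31466941] [ 0.6506467  -0.02886096]
tin [0.46161005 0.05737167] 0.059240524
```

View pics/o.png

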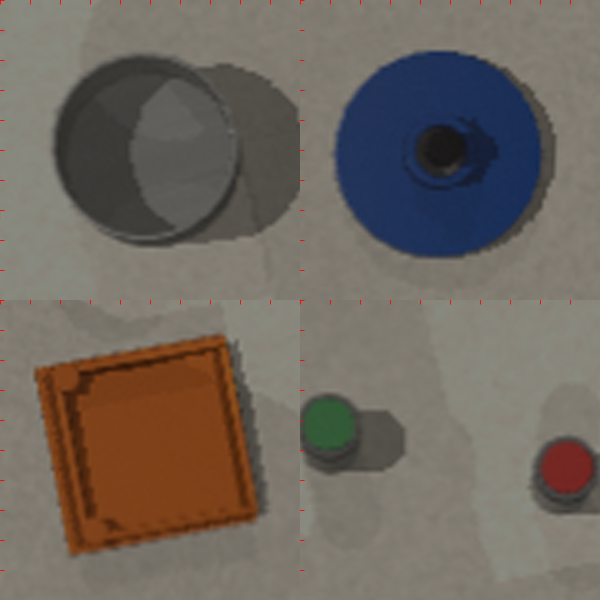

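Both views show the same layout and the sizes are plausible (disc R 69 mm, tray about 120 mm, tag R 14 mm). I'll move first, aligning the tool so that tool x = +Y, tool y = +X and tool z = down.

Request:
{"op": "send_rows", "data": {"deltas": [[1,-0.97,-0.707,0,0,0,0.387],[1,-0.97,-0.707,0,0,0,0.387],[1,-0.97,-0.707,0,0,0,0.387],[1,-0.97,-0.707,0,0,0,0.387],[1,-0.97,-0.707,0,0,0,0.387],[1,-0.97,-0.707,0,0,0,0.387],[1,-0.97,-0.707,0,0,0,0.387],[1,-0.97,-0.707,0,0,0,0.387],[1,-0.97,-0.707,0,0,0,0.387],[1,-0.97,-0.707,0,0,0,0.387],[1,-0.97,-0.707,0,0,0,0.387],[1,-0.97,-0.707,0,0,0,0.387],[1,-0.97,-0.707,0,0,0,0.387]], "squeeze": 50}}

```text
clock: 1.23
tcp_pos: [0.3339, 0.4829, 0.2422]
orientation: [2.218, 2.225, -0.0]
contact_force: [0.1, -0.3, 0.1]
grip_width: 0.0855
```

Request:
{"op": "send_rows", "data": {"deltas": [[1,-1,0.5,0,0,0,0],[1,-1,0.5,0,0,0,0],[1,-1,0.5,0,0,0,0],[1,-1,0.5,0,0,0,0],[1,-1,0.5,0,0,0,0]]}}

```text
clock: 1.65
tcp_pos: [0.4135, 0.3242, 0.2427]
orientation: [2.23, 2.209, -0.001]
contact_force: [0.5, -1.3, -0.1]
grip_width: 0.0853
```

Request:
{"op": "send_rows", "data": {"deltas": [[1,-1,0.5,0,0,0,0],[1,-1,0.5,0,0,0,0],[1,-1,0.5,0,0,0,0],[1,-1,0.5,0,0,0,0],[1,-1,0.5,0,0,0,0]]}}

```text
clock: 2.07
tcp_pos: [0.4875, 0.1743, 0.2429]
orientation: [2.229, 2.208, -0.0]
contact_force: [0.7, -1.0, -0.0]
grip_width: 0.0849
```

Request:
{"op": "send_rows", "data": {"deltas": [[1,-1,0.5,0,0,0,0],[1,-1,0.5,0,0,0,0],[1,-1,0.5,0,0,0,0],[1,-1,0.5,0,0,0,0],[1,-1,0.5,0,0,0,0]]}}

```text
clock: 2.48
tcp_pos: [0.5617, 0.0239, 0.2431]
orientation: [2.228, 2.207, -0.001]
contact_force: [-0.2, -1.8, 0.9]
grip_width: 0.0856
```

Request:
{"op": "send_rows", "data": {"deltas": [[1,-0.94,0.5,0,0,0,0],[1,-0.94,0.5,0,0,0,0],[1,-0.94,0.5,0,0,0,0],[1,-0.94,0.5,0,0,0,0],[1,-0.94,0.5,0,0,0,0],[1,-0.94,0.5,0,0,0,0]]}}

```text
clock: 2.98
tcp_pos: [0.6344, -0.1104, 0.2419]
orientation: [2.224, 2.218, -0.002]
contact_force: [-0.3, 0.3, 0.8]
grip_width: 0.0852
```

```bash
cat > w.py <<'E'
import sys,cv2,pickle
from bench import r
from h import *
def shot(tag):
    f=r.grab_frame("wrist");pickle.dump(f,open(tag+".pkl","wb"));cv2.imwrite(f"pics/{tag}.png",f["pixels"][:,:,::-1])
    o=r.get_obs();print(o["clock"],o["tcp_pos"].round(4),o["joints"].round(2),"cam",ray(f,[[320,240]])[0].round(3)); return f
if __name__=="__main__":
    f=shot(sys.argv[1])
    for k,a in dict(green=((45,100,40),(80,255,255)),red=((0,170,60),(4,255,255),(174,170,60),(180,255,255))).items():
        try:
            m,c,s=blob(f,*a); print(k,c,s,onplane(f,[c],.048),fitc(onplane(f,outline(m),.048)))
        except Exception as e: print(k,e)
E
python3 w.py w1
```

```text
3.0333 [ 0.6341 -0.108   0.2418] [-0.33  0.47  0.55  1.66 -0.27  1.09  0.31] cam [ 0.635 -0.037  0.373]
green [366.5          2.04411765] 136 [[0.66917756 0.03528356]] (array([0.6692, 0.0424]), np.float64(0.0095), 34)
red [323.90371389 208.95323246] 1454 [[ 0.64060934 -0.10865699]] (array([ 0.6406, -0.1089]), np.float64(0.0164), 121)
```

View pics/w1.png

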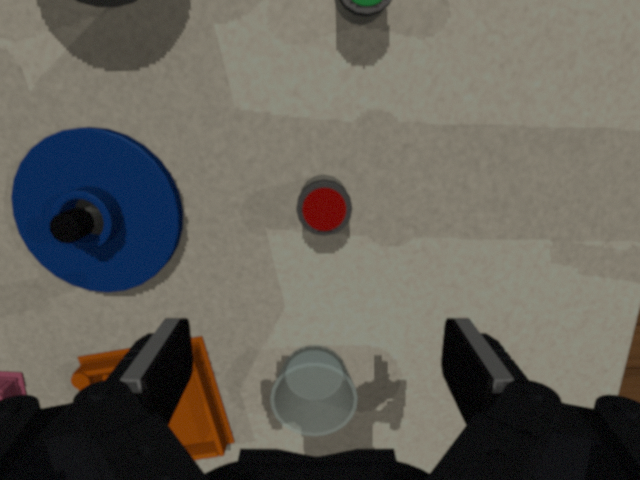

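Wrist view: red pot tag at (324,209), with the ramekin, orange tray and lid in their expected places. The pad tips show at about (190,325) and (445,325), so I can get the tip height from their known half-opening.

```bash
python3 - <<'E'
import pickle;from h import *
f=pickle.load(open("w1.pkl","rb"))
for u in((190,320),(190,345),(445,320),(445,345)):
    c,d=ray(f,[u]); d=d[0]; t=(np.sign(d[0])*.0427+.6341-c[0])/d[0]; print(u,(c+d*t-[.6341,-.108,.2418]).round(4),d.round(3))
E
```

```text
(190, 320) [-0.0427  0.0029 -0.0022] [-0.296 -0.464 -0.904]
(190, 345) [-0.0427 -0.0052  0.0005] [-0.297 -0.52  -0.886]
(445, 320) [0.0427 0.0063 0.0047] [ 0.299 -0.465 -0.903]
(445, 345) [ 0.0427 -0.0015  0.0072] [ 0.3   -0.521 -0.886]
```

Request:
{"op": "send_rows", "data": {"deltas": [[1,0,0.04,0.3,0,0,0],[1,0,0.04,0.6,0,0,0],[1,0,0.04,0.9,0,0,0],[0.85,0,0.04,1,0,0,0],[0.8,0,0.04,1,0,0,0],[0.8,0,0.04,1,0,0,0]]}}

```text
clock: 3.53
tcp_pos: [0.6394, -0.1058, 0.0916]
orientation: [-2.216, -2.223, 0.002]
contact_force: [-0.1, -0.5, 1.3]
grip_width: 0.068
```

Request:
{"op": "send_rows", "data": {"deltas": [[0.8,0,0,0.2,0,0,0],[0.8,0,0,0.37,0,0,0],[0.8,0,0,0.37,0,0,0],[0.8,0,0,0.37,0,0,0]]}}

```text
clock: 3.87
tcp_pos: [0.6409, -0.1073, 0.0384]
orientation: [2.22, 2.222, 0.002]
contact_force: [0.8, 0.1, 0.9]
grip_width: 0.0683
```

Request:
{"op": "send_rows", "data": {"deltas": [[0.8,0,0,0.06,0,0,0],[0.8,0,0,0.06,0,0,0],[0.3,0,0,0.06,0,0,0],[0.3,0,0,0.06,0,0,0],[0.3,0,0,0.06,0,0,0],[0.3,0,0,0.06,0,0,0],[0.3,0,0,0.06,0,0,0],[0.3,0,0,0.06,0,0,0],[0.3,0,0,0.06,0,0,0]]}}

```text
clock: 4.62
tcp_pos: [0.6409, -0.1081, 0.0292]
orientation: [2.221, 2.221, 0.002]
contact_force: [-2.3, 0.2, 5.6]
grip_width: 0.0422
```

```bash
python3 - <<'E'
import cv2
from h import *
from bench import r
o=r.get_obs();print(o["tcp_pos"],o["grip_width"])
f=r.grab_frame("side");p=f["pixels"]
a=cv2.resize(p[180:310,340:500],(640,520),interpolation=cv2.INTER_CUBIC)
cv2.imwrite("pics/s1.png",a[:,:,::-1])
E
```

```text
[ 0.64090543 -0.10809643  0.02917265] 0.04216570652236093
```

View pics/s1.png

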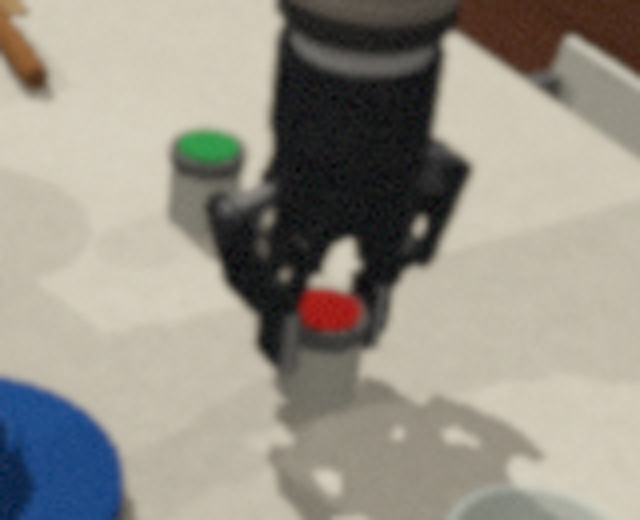

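Red pot is gripped (opening 42 mm) with the tips at about mid-height. I'll lift it and carry it to the tray.

Request:
{"op": "send_rows", "data": {"deltas": [[0.3,0,0,-0.2,0,0,0],[0.3,0,0,-0.4,0,0,0],[0.3,0,0,-0.6,0,0,0],[0.3,0,0,-0.7,0,0,0],[0.3,-0.2,-0.17,-0.7,0,0,0],[0.3,-0.4,-0.34,-0.7,0,0,0],[0.3,-0.6,-0.51,-0.7,0,0,0],[0.3,-0.8,-0.68,-0.7,0,0,0],[0.3,-1,-0.85,-0.7,0,0,0],[0.3,-1,-0.85,-0.7,0,0,0]]}}

```text
clock: 5.5
tcp_pos: [0.5057, -0.2661, 0.1338]
orientation: [2.234, 2.208, -0.007]
contact_force: [-0.9, -0.6, -1.0]
grip_width: 0.0421
```

Request:
{"op": "send_rows", "data": {"deltas": [[0.3,-0.2,-0.17,0,0,0,0],[0.3,-0.37,-0.31,0,0,0,0],[0.3,-0.37,-0.31,0,0,0,0],[0.3,-0.37,-0.31,0.15,0,0,0],[0.3,-0.37,-0.31,0.3,0,0,0],[0.3,-0.37,-0.31,0.3,0,0,0]]}}

```text
clock: 6.0
tcp_pos: [0.4644, -0.3119, 0.085]
orientation: [-2.218, -2.218, 0.002]
contact_force: [-0.9, 1.2, -0.5]
grip_width: 0.042
```

```bash
python3 w.py w2; python3 - <<'E'
import pickle,cv2
from h import *
f=pickle.load(open("w2.pkl","rb"))
m,c,s=blob(f,(6,170,90),(18,255,255));p=onplane(f,outline(m),.026);print(c,cv2.minAreaRect((p*1000).astype(np.float32)))
E
```

```text
6.05 [ 0.465  -0.3125  0.0865] [ 0.11  0.54  0.49  1.98 -0.37  0.72  0.82] cam [ 0.465 -0.239  0.216]
green attempt to get argmax of an empty sequence
red [316.47435897 367.7040887 ] 8658 [[ 0.46474334 -0.34797446]] (array([ 0.4647, -0.349 ]), np.float64(0.0251), 298)
[329.65415807 225.06756337] ((468.82147216796875, -315.503662109375), (121.97846984863281, 124.61605834960938), 9.394744873046875)
```

View pics/w2.png

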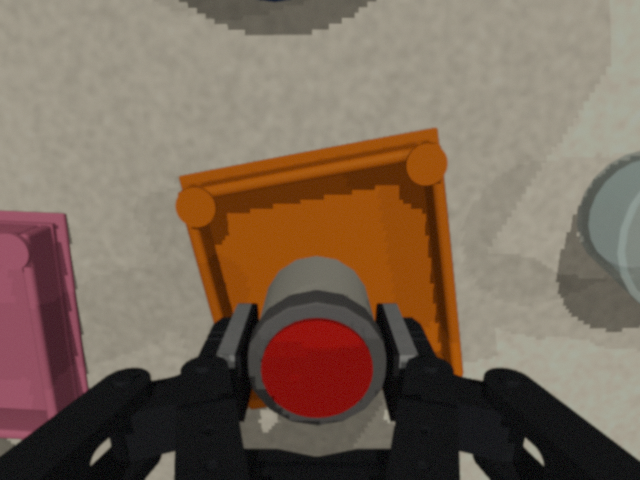

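The pot is held over the orange tray, and the pink one is to the left. The tray measures (0.468, -0.314) and the pot is at (0.465, -0.3125). I'll lower it, release and retreat.

Request:
{"op": "send_rows", "data": {"deltas": [[0.3,0,0,0.15,0,0,0],[0.3,0,0,0.25,0,0,0],[0.3,0,0,0.3,0,0,0],[0.3,0,0,0.33,0,0,0],[0.3,0,0,0.34,0,0,0],[0.3,0,0,0.34,0,0,0],[0.7,0,0,0.34,0,0,0],[0.7,0,0,0.34,0,0,0],[0.7,0,0,0.34,0,0,0],[0.7,0,0,0.34,0,0,0],[0.7,0,0,0.2,0,0,0],[0.7,0,0,0.0,0,0,0],[0.8,0,0,-0.3,0,0,0],[0.8,0,0,-0.5,0,0,0],[0.8,0,0,-0.5,0,0,0]]}}

```text
clock: 7.3
tcp_pos: [0.4693, -0.3162, 0.1694]
orientation: [2.215, 2.213, 0.006]
contact_force: [0.6, -0.9, 0.3]
grip_width: 0.0683
```

Request:
{"op": "send_rows", "data": {"deltas": [[0.8,0.25,0.14,0,0,0,0],[0.8,0.5,0.28,0,0,0,0],[0.8,0.75,0.42,0,0,0,0],[0.8,1,0.56,0,0,0,0],[0.8,1,0.56,0,0,0,0],[0.8,1,0.56,0,0,0,0]]}}

```text
clock: 7.8
tcp_pos: [0.5521, -0.1592, 0.1626]
orientation: [-2.213, -2.229, -0.002]
contact_force: [0.1, -0.2, -0.7]
grip_width: 0.0684
```

Request:
{"op": "send_rows", "data": {"deltas": [[0.8,0.25,0.14,0,0,0,0],[0.8,0.5,0.28,0,0,0,0],[0.8,0.75,0.42,0,0,0,0],[0.8,1,0.56,0,0,0,0],[0.8,1,0.56,0,0,0,0],[0.8,1,0.56,0,0,0,0]]}}

```text
clock: 8.3
tcp_pos: [0.6352, -0.0104, 0.1624]
orientation: [-2.215, -2.227, -0.001]
contact_force: [-0.0, -1.1, -0.3]
grip_width: 0.0682
```

```bash
python3 w.py w3; python3 - <<'E'
import pickle,cv2
from bench import r
from h import *
f=r.grab_frame("top")
m,c,s=blob(f,(0,170,60),(4,255,255),(174,170,60),(180,255,255));print("red top",c,s,onplane(f,[c],.054))
E
```

```text
8.35 [ 0.6342 -0.0135  0.1625] [-0.44  0.53  0.5   1.76 -0.31  0.93  0.19] cam [0.635 0.063 0.293]
green [376.94876913 137.79873586] 3006 [[0.66903532 0.04976612]] (array([0.6691, 0.0495]), np.float64(0.0168), 174)
red attempt to get argmax of an empty sequence
red top [448.18032787 234.71311475] 122 [[ 0.46574838 -0.31318177]]
```

The red pot stands at (0.466, -0.313), as intended. The green one measures (0.669, 0.050).

Request:
{"op": "send_rows", "data": {"deltas": [[0.8,0.22,0.12,0,0,0,0],[0.8,0.42,0.23,0,0,0,0],[0.8,0.42,0.23,0.1,0,0,0],[0.8,0.42,0.23,0.35,0,0,0],[0.8,0.42,0.23,0.6,0,0,0],[0.8,0.42,0.23,0.8,0,0,0],[0.8,0.42,0.23,0.89,0,0,0],[0.8,0.42,0.23,0.89,0,0,0],[0.3,0.42,0.23,0.89,0,0,0],[0.3,0.42,0.23,0.89,0,0,0],[0.3,0.42,0.23,0.89,0,0,0],[0.3,0.42,0.23,0.89,0,0,0],[0.3,0.42,0.23,0.89,0,0,0],[0.3,0.42,0.23,0.89,0,0,0]]}}

```text
clock: 9.57
tcp_pos: [0.6705, 0.0488, 0.032]
orientation: [2.22, 2.219, 0.005]
contact_force: [-0.4, -1.2, 8.0]
grip_width: 0.0426
```

Request:
{"op": "send_rows", "data": {"deltas": [[0.3,0,0,-0.2,0,0,0],[0.3,0,0,-0.4,0,0,0],[0.3,0,0,-0.65,0,0,0],[0.3,0,0,-0.9,0,0,0],[0.3,0.05,-0.2,-0.9,0,0,0],[0.3,0.1,-0.4,-0.9,0,0,0],[0.3,0.15,-0.6,-0.9,0,0,0],[0.3,0.2,-0.8,-0.9,0,0,0],[0.3,0.2,-1,-0.9,0,0,0],[0.3,0.2,-1,-0.9,0,0,0],[0.3,0.2,-1,-0.9,0,0,0]]}}

```text
clock: 10.48
tcp_pos: [0.5174, 0.08, 0.1651]
orientation: [-2.219, -2.222, -0.002]
contact_force: [1.2, -0.1, -0.8]
grip_width: 0.0419
```

```bash
python3 w.py w4; python3 - <<'E'
import cv2
a=cv2.imread("pics/w3.png");b=cv2.imread("pics/w4.png");cv2.imwrite("pics/w34.png",cv2.resize(b,(640,480)))
E
```

```text
10.5333 [0.519  0.0799 0.1653] [-0.7   0.36  0.53  2.02 -0.24  0.83 -0.03] cam [0.518 0.153 0.296]
green [316.58851344 353.80152232] 8671 [[0.51818699 0.00215749]] (array([0.5182, 0.0006]), np.float64(0.0365), 298)
red attempt to get argmax of an empty sequence
```

View pics/w34.png

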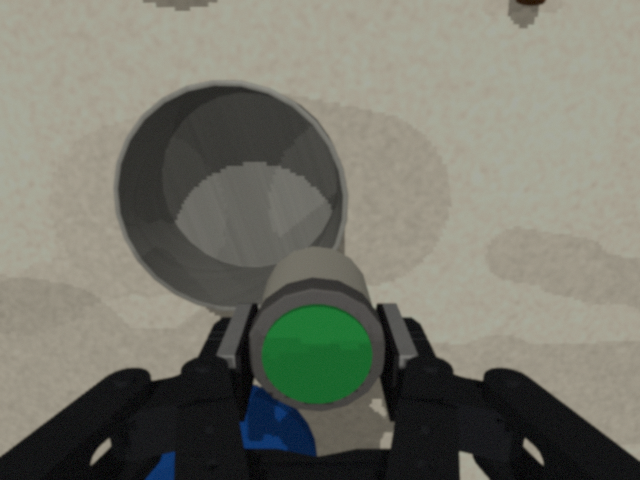

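Rim outline by eye: left (115,190), top (222,81), right (347,195), lower left (150,265). The green pot is held firmly. I'll fit the rim circle at z = 72 mm with an edge-based refinement.

```bash
cat > tin.py <<'E'
import pickle,sys;from h import *
f=pickle.load(open(sys.argv[1]+".pkl","rb"))
p=onplane(f,[(115,190),(150,112),(222,81),(300,113),(347,195),(118,215),(150,265),(205,306)],.072)
c,R,n=fitc(p);print("eye",c,R,n)
g=cv2.GaussianBlur(cv2.cvtColor(f["pixels"],cv2.COLOR_RGB2GRAY),(3,3),0).astype(float)
for it in range(3):   # outermost strong radial gradient near R=63
    q=[]
    for a in np.radians(np.arange(0,360,4)):
        rr=np.arange(.057,.069,.0003); X=c+rr[:,None]*[np.cos(a),np.sin(a)]
        uv=proj(f,np.c_[X,np.full(len(rr),.072)])
        if uv[:,1].max()>300 or uv[:,0].min()<2: continue
        s=cv2.remap(g.astype(np.float32),uv[:,:1].astype(np.float32),uv[:,1:].astype(np.float32),1)[:,0]
        d=np.diff(s); i=np.argmax(d)
        if d[i]>3: q.append(X[i])
    c,R,n=fitc(np.array(q)); print("edge",c,R,n,len(q))
E
python3 tin.py w4
```

```text
eye [0.4722 0.1061] 0.0613 7
edge [0.4724 0.1056] 0.0604 51 67
edge [0.4733 0.1048] 0.0614 44 67
edge [0.4723 0.1054] 0.0605 48 65
```

Request:
{"op": "send_rows", "data": {"deltas": [[0.3,0.09,-0.16,0,0,0,0],[0.3,0.174,-0.317,0,0,0,0],[0.3,0.174,-0.317,0,0,0,0],[0.3,0.174,-0.317,0.2,0,0,0],[0.3,0.174,-0.317,0.4,0,0,0],[0.3,0.174,-0.317,0.6,0,0,0],[0.3,0.174,-0.317,0.72,0,0,0],[0.3,0.174,-0.317,0.8,0,0,0],[0.3,0.174,-0.317,0.83,0,0,0],[0.3,0.174,-0.317,0.85,0,0,0],[0.3,0.174,-0.317,0.865,0,0,0],[0.3,0.174,-0.317,0.865,0,0,0]]}}

```text
clock: 11.53
tcp_pos: [0.4723, 0.1055, 0.0359]
orientation: [2.222, 2.221, 0.003]
contact_force: [-2.3, -2.0, 6.8]
grip_width: 0.042
```

Request:
{"op": "send_rows", "data": {"deltas": [[0.58,0,0,0,0,0,0],[0.58,0,0,0,0,0,0],[0.58,0,0,0,0,0,0],[0.58,0,0,0,0,0,0]]}}

```text
clock: 11.87
tcp_pos: [0.4717, 0.1059, 0.035]
orientation: [2.221, 2.221, 0.002]
contact_force: [-0.1, -1.1, 0.0]
grip_width: 0.0497
```

Request:
{"op": "send_rows", "data": {"deltas": [[0.58,0,0,-0.1,0,0,0],[0.58,0,0,-0.25,0,0,0],[0.58,0,0,-0.45,0,0,0],[0.58,0,0,-0.7,0,0,0],[0.8,0,0,-0.9,0,0,0],[0.8,0,0,-1,0,0,0],[0.8,-0.2,0,-1,0,0,0],[0.8,-0.4,0,-1,0,0,0],[0.8,-0.45,0,-1,0,0,0],[0.8,-0.45,0,-1,0,0,0]]}}

```text
clock: 12.7
tcp_pos: [0.471, 0.0357, 0.1848]
orientation: [2.226, 2.216, 0.0]
contact_force: [0.2, 1.5, 0.3]
grip_width: 0.0684
```

```bash
python3 w.py w5
```

```text
12.75 [0.4711 0.0375 0.1846] [-0.72  0.24  0.6   2.12 -0.18  0.84 -0.02] cam [0.472 0.109 0.316]
green [318.1715668  114.88090808] 2687 [[0.4728141 0.1076465]] (array([0.4728, 0.1073]), np.float64(0.0169), 163)
red attempt to get argmax of an empty sequence
```

View pics/w5.png

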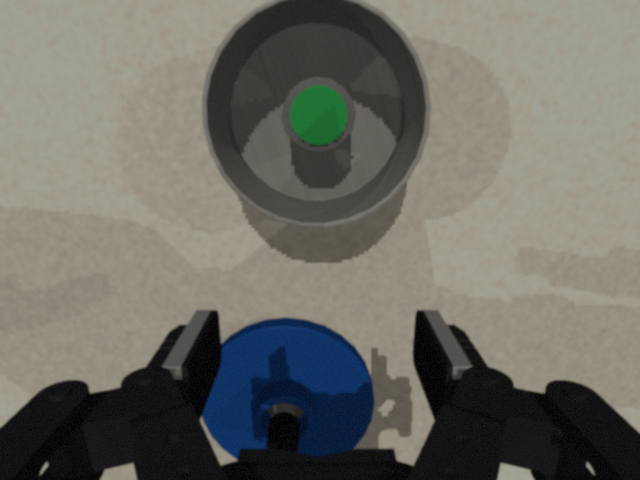

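```bash
sed -i 's/^p=onplane.*$/p=onplane(f,eval(sys.argv[2]),.072)/' tin.py; python3 tin.py w5 "[(204,108),(429,108),(316,226),(228,35),(405,35),(232,185),(401,185)]"
```

```text
eye [0.4718 0.1071] 0.0614 7
edge [0.4714 0.107 ] 0.0594 75 83
edge [0.4714 0.107 ] 0.0594 73 83
edge [0.4714 0.107 ] 0.0594 73 83
```

Request:
{"op": "send_rows", "data": {"deltas": [[0.6,-0.15,-0.04,0,0,0,0],[0.6,-0.4,-0.1,0,0,0,0],[0.6,-0.65,-0.17,0,0,0,0],[0.6,-0.9,-0.24,0,0,0,0],[0.6,-1,-0.24,0,0,0,0],[0.6,-1,-0.24,0,0,0,0],[0.6,-1,-0.24,0,0,0,0]]}}

```text
clock: 13.33
tcp_pos: [0.4356, -0.1111, 0.1845]
orientation: [-2.222, -2.221, -0.0]
contact_force: [0.3, 0.1, -0.5]
grip_width: 0.0512
```

Request:
{"op": "send_rows", "data": {"deltas": [[0.6,-0.2,0,0,0,0,0],[0.6,-0.4,0,0,0,0,0],[0.6,-0.47,0,0,0,0,0],[0.6,-0.47,0,0,0,0,0],[0.6,-0.47,0,0,0,0,0]]}}

```text
clock: 13.75
tcp_pos: [0.4359, -0.1806, 0.1842]
orientation: [-2.219, -2.223, 0.0]
contact_force: [-0.4, 0.8, 0.3]
grip_width: 0.0511
```

```bash
python3 w.py w6
```

```text
13.8 [ 0.4358 -0.1802  0.1842] [-0.34  0.25  0.7   2.12 -0.22  0.84  0.5 ] cam [ 0.436 -0.107  0.315]
green attempt to get argmax of an empty sequence
red [358.47883414 410.86537127] 1441 [[ 0.46794927 -0.31855816]] (array([ 0.468 , -0.3189]), np.float64(0.0171), 121)
```

View pics/w6.png

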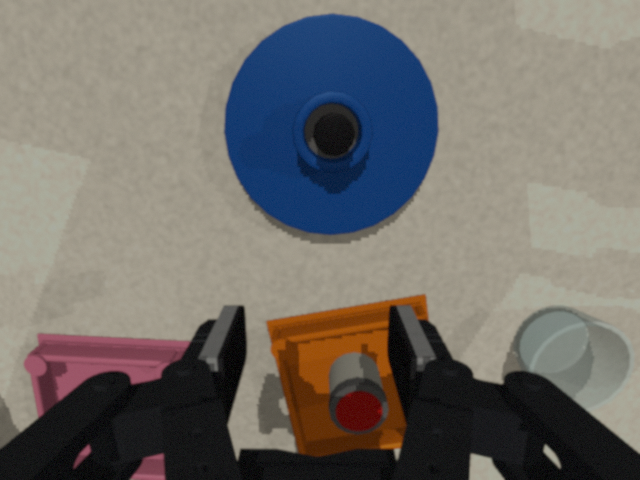

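Wrist view: knob top at (333,132), collar around it, disc spanning x 225–438 and y 14–234. The tin fit is (0.4714, 0.107).

```bash
python3 - <<'E'
import pickle;from h import *
f=pickle.load(open("w6.pkl","rb"))
m,c,s=blob(f,(105,130,30),(125,255,255));print("disc",fitc(onplane(f,outline(m),.020)))
g=cv2.cvtColor(f["pixels"],cv2.COLOR_RGB2GRAY);k=cv2.inRange(g,0,28);k[:100]=0;k[165:]=0;k[:,:300]=0;k[:,370:]=0
n,l,st,cc=cv2.connectedComponentsWithStats(k);i=1+np.argmax(st[1:,4]);o=outline((l==i).astype(np.uint8));print("knob",cc[i],st[i])
print(onplane(f,[(333,132),cc[i]],.067),fitc(onplane(f,o,.067)))
E
```

```text
disc (array([ 0.4459, -0.1191]), np.float64(0.0703), 612)
knob [333.46339623 134.3509434 ] [ 313  114   42   42 1325]
[[ 0.44544772 -0.11769483]
 [ 0.44572522 -0.11897744]] (array([ 0.4457, -0.1191]), np.float64(0.0111), 127)
```

Request:
{"op": "send_rows", "data": {"deltas": [[0.6,0.2,0.03,0,0,0,0],[0.6,0.408,0.066,0,0,0,0],[0.6,0.408,0.066,0.1,0,0,0],[0.6,0.408,0.066,0.3,0,0,0],[0.6,0.408,0.066,0.5,0,0,0],[0.6,0.408,0.066,0.65,0,0,0],[0.6,0.408,0.066,0.75,0,0,0],[0.6,0.408,0.066,0.82,0,0,0],[0.6,0.408,0.066,0.865,0,0,0],[0.6,0.408,0.066,0.865,0,0,0],[0.6,0.408,0.066,0.865,0,0,0]]}}

```text
clock: 14.72
tcp_pos: [0.4454, -0.1207, 0.0551]
orientation: [2.22, 2.222, 0.001]
contact_force: [-0.9, 0.5, -0.1]
grip_width: 0.0514
```

Request:
{"op": "send_rows", "data": {"deltas": [[0.1,0,0,0,0,0,0],[0.1,0,0,0,0,0,0],[0.1,0,0,0,0,0,0],[0.1,0,0,0,0,0,0],[0.1,0,0,0,0,0,0],[0.1,0,0,0,0,0,0],[0.1,0,0,0,0,0,0],[0.1,0,0,0,0,0,0],[0.1,0,0,0,0,0,0]], "squeeze": 70}}

```text
clock: 15.47
tcp_pos: [0.4456, -0.1211, 0.0559]
orientation: [2.221, 2.221, 0.003]
contact_force: [-1.5, 0.5, 9.1]
grip_width: 0.0217
```

```bash
python3 - <<'E'
from bench import r
import cv2,pickle
o=r.get_obs();print(o["tcp_pos"].round(4),o["grip_width"],o["contact_force"])
f=r.grab_frame("side");pickle.dump(f,open("s2.pkl","wb"))
cv2.imwrite("pics/s2.png",cv2.resize(f["pixels"][200:360,250:450],(800,640)[:2] and (750,600),interpolation=cv2.INTER_CUBIC)[:,:,::-1])
E
```

```text
[ 0.4456 -0.1211  0.0559] 0.021674860767217686 [-1.45483385  0.50353916  9.07606396]
```

View pics/s2.png

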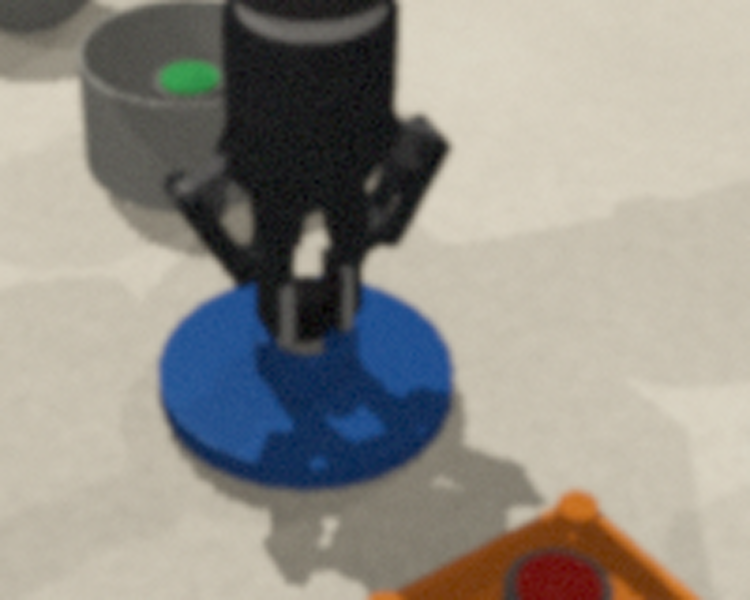

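The knob is gripped (opening 22 mm, and the stem is only 16 mm) and the tips sit at the collar top. I'll lift gently.

Request:
{"op": "send_rows", "data": {"deltas": [[0.1,0,0,-0.02,0,0,0],[0.1,0,0,-0.06,0,0,0],[0.1,0,0,-0.12,0,0,0],[0.1,0,0,-0.2,0,0,0],[0.1,0,0,-0.3,0,0,0],[0.1,0,0,-0.4,0,0,0],[0.1,0,0,-0.5,0,0,0],[0.1,0,0,-0.6,0,0,0],[0.1,0,0,-0.67,0,0,0],[0.1,0,0,-0.7,0,0,0],[0.1,0,0,-0.7,0,0,0],[0.1,0,0,-0.7,0,0,0]]}}

```text
clock: 16.52
tcp_pos: [0.4448, -0.1209, 0.1597]
orientation: [-2.221, -2.222, -0.0]
contact_force: [0.1, -0.1, -3.4]
grip_width: 0.0218
```

```bash
python3 - <<'E'
from bench import r
import cv2,pickle
o=r.get_obs();print(o["tcp_pos"].round(4),o["grip_width"],o["contact_force"],o["moment"])
f=r.grab_frame("side");pickle.dump(f,open("s3.pkl","wb"))
cv2.imwrite("pics/s3.png",cv2.resize(f["pixels"][160:320,250:450],(750,600),interpolation=cv2.INTER_CUBIC)[:,:,::-1])
E
```

```text
[ 0.4448 -0.1209  0.1597] 0.021840887155800896 [ 0.1242174  -0.12189061 -3.41802111] [-0.01485403  0.01276814  0.00474118]
```

View pics/s3.png

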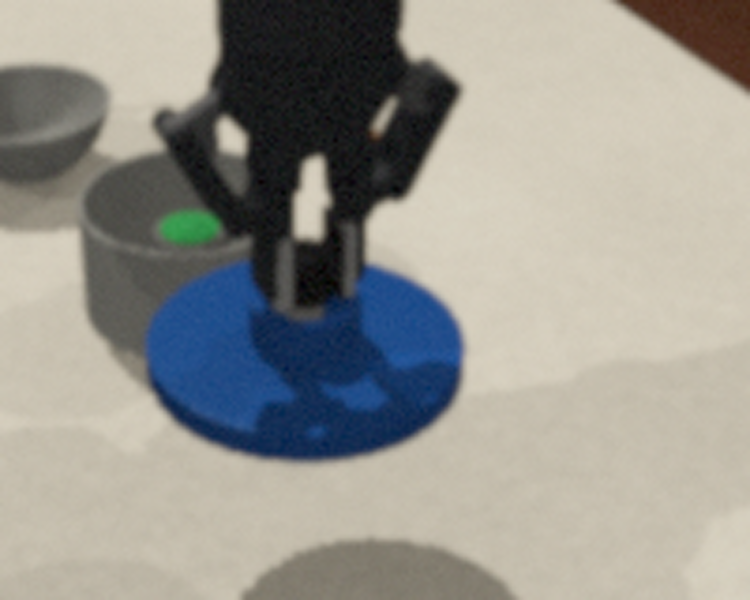

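The force is -3.4 N, which is the weight of both lids, and they hang level. I'll carry them to above the tin (target TCP about 0.4713, 0.105).

Request:
{"op": "send_rows", "data": {"deltas": [[0.1,0.03,0,0,0,0,0],[0.1,0.1,0.02,0,0,0,0],[0.1,0.2,0.04,0,0,0,0],[0.1,0.32,0.06,0,0,0,0],[0.1,0.44,0.08,0,0,0,0],[0.1,0.56,0.1,0,0,0,0],[0.1,0.68,0.12,0,0,0,0],[0.1,0.8,0.14,0,0,0,0],[0.1,0.9,0.16,0,0,0,0],[0.1,0.97,0.17,0,0,0,0],[0.1,1,0.177,0,0,0,0],[0.1,1,0.177,0,0,0,0]]}}

```text
clock: 17.57
tcp_pos: [0.4716, 0.0301, 0.1595]
orientation: [-2.219, -2.224, 0.001]
contact_force: [0.7, 1.0, -3.5]
grip_width: 0.0218
```

Request:
{"op": "send_rows", "data": {"deltas": [[0.1,0.03,0,0,0,0,0],[0.1,0.1,0,0,0,0,0],[0.1,0.2,0,0,0,0,0],[0.1,0.32,0,0,0,0,0],[0.1,0.42,0,0,0,0,0],[0.1,0.48,0,0,0,0,0],[0.1,0.505,0,0,0,0,0],[0.1,0.505,0,0,0,0,0],[0.1,0.505,0,0,0,0,0],[0.1,0.505,0,0,0,0,0]]}}

```text
clock: 18.4
tcp_pos: [0.4715, 0.1034, 0.1598]
orientation: [2.223, 2.22, -0.001]
contact_force: [-0.0, -0.3, -3.9]
grip_width: 0.0217
```

```bash
python3 w.py w7; python3 - <<'E'
import pickle;from h import *
from bench import r
o=r.get_obs();t=o["tcp_pos"];print(t,o["orientation"],o["contact_force"],o["grip_width"])
f=pickle.load(open("w7.pkl","rb"))
m,c,s=blob(f,(105,130,20),(125,255,255))
p=outline(m);p=p[(p[:,1]<230)&(p[:,0]>3)&(p[:,0]<636)&(p[:,1]>3)]
print(len(p),p.min(0),p.max(0))
for dz in(.032,.036,.04): q=onplane(f,p,t[2]-dz);print(dz,fitc(q),fitc(q)[0]-t[:2])
E
```

```text
18.45 [0.4715 0.1035 0.1598] [-0.85  0.3   0.6   2.12 -0.24  0.79 -0.1 ] cam [0.472 0.177 0.291]
green attempt to get argmax of an empty sequence
red attempt to get argmax of an empty sequence
[0.47153617 0.1034613  0.15980794] [ 2.22296214e+00  2.21969201e+00 -4.20197155e-04] [ 0.27010236 -0.0525404  -3.09039125] 0.02188718540831605
380 [154. 113.] [479. 229.]
0.032 (array([0.472 , 0.1076]), np.float64(0.0688), 380) [0.00046383 0.0041387 ]
0.036 (array([0.472 , 0.1059]), np.float64(0.0705), 380) [0.00046383 0.0024387 ]
0.04 (array([0.472 , 0.1042]), np.float64(0.0722), 380) [0.00046383 0.0007387 ]
```

The disc is seen centred at about y = 0.106 while the tin is at 0.107, so I'll nudge +1.3 mm and then lower slowly.

Request:
{"op": "send_rows", "data": {"deltas": [[0.1,0.008,0,0,0,0,0],[0.1,0.008,0,0.03,0,0,0],[0.1,0.008,0,0.07,0,0,0],[0.1,0.008,0,0.11,0,0,0],[0.1,0.008,0,0.14,0,0,0],[0.1,0.008,0,0.17,0,0,0],[0.1,0.008,0,0.19,0,0,0],[0.1,0.008,0,0.21,0,0,0],[0.1,0.008,0,0.22,0,0,0],[0.1,0.008,0,0.23,0,0,0],[0.1,0.008,0,0.24,0,0,0],[0.1,0.008,0,0.24,0,0,0],[0.1,0.008,0,0.24,0,0,0]]}}

```text
clock: 19.53
tcp_pos: [0.4716, 0.1057, 0.1238]
orientation: [2.221, 2.222, 0.0]
contact_force: [-0.6, 0.2, -4.6]
grip_width: 0.0221
```

Request:
{"op": "send_rows", "data": {"deltas": [[0.1,0,0,0.01,0,0,0],[0.1,0,0,0.02,0,0,0],[0.1,0,0,0.03,0,0,0],[0.1,0,0,0.035,0,0,0],[0.1,0,0,0.04,0,0,0],[0.1,0,0,0.045,0,0,0],[0.1,0,0,0.05,0,0,0],[0.1,0,0,0.05,0,0,0],[0.1,0,0,0.05,0,0,0]]}}

```text
clock: 20.28
tcp_pos: [0.4716, 0.1057, 0.1163]
orientation: [-2.221, -2.222, 0.0]
contact_force: [-0.2, 0.1, -3.8]
grip_width: 0.0217
```

Request:
{"op": "send_rows", "data": {"deltas": [[0.1,0,0,0.005,0,0,0],[0.1,0,0,0.01,0,0,0],[0.1,0,0,0.01,0,0,0],[0.1,0,0,0.01,0,0,0]]}}

```text
clock: 20.62
tcp_pos: [0.4717, 0.1058, 0.1159]
orientation: [-2.221, -2.221, -0.001]
contact_force: [-5.6, -0.4, 11.7]
grip_width: 0.0217
```

```bash
python3 -c "
from bench import r
o=r.get_obs();print(o['clock'],o['tcp_pos'],o['contact_force'],o['moment'])"
```

```text
20.6167 [0.47173571 0.10579055 0.11588959] [-5.58820794 -0.44825463 11.66275616] [-0.14947207  1.17532519  0.03778022]
```

Seating contact comes at exactly the expected height (TCP 0.1159, against 0.0559 + 0.060). Releasing.

Request:
{"op": "send_rows", "data": {"deltas": [[0.1,0,0,0,0,0,0],[0.1,0,0,0,0,0,0],[0.4,0,0,0,0,0,0],[0.5,0,0,0,0,0,0],[0.8,0,0,0,0,0,0],[0.8,0,0,0,0,0,0],[0.8,0,0,0,0,0,0],[0.8,0,0,0,0,0,0]]}}

```text
clock: 21.28
tcp_pos: [0.4716, 0.1058, 0.1148]
orientation: [2.221, 2.222, 0.0]
contact_force: [0.5, 0.2, -0.0]
grip_width: 0.0683
```

Request:
{"op": "send_rows", "data": {"deltas": [[0.8,-0.05,0,-0.15,0,0,0],[0.8,-0.1,0,-0.35,0,0,0],[0.8,-0.25,0,-0.5,0,0,0],[0.8,-0.45,0,-0.5,0,0,0],[0.8,-0.467,0,-0.5,0,0,0],[0.8,-0.467,0,-0.5,0,0,0],[0.8,-0.467,0,-0.5,0,0,0]]}}

```text
clock: 21.87
tcp_pos: [0.4713, 0.036, 0.1895]
orientation: [-2.221, -2.221, 0.0]
contact_force: [0.3, 0.4, 0.1]
grip_width: 0.0688
```

```bash
python3 w.py w8; python3 - <<'E'
import pickle;from h import *
f=pickle.load(open("w8.pkl","rb"))
m,c,s=blob(f,(105,130,20),(125,255,255));o=outline(m);o=o[(o[:,1]>3)&(o[:,1]<280)]
print("disc",fitc(onplane(f,o,.080)))
g=cv2.cvtColor(f["pixels"],cv2.COLOR_RGB2GRAY);k=cv2.inRange(g,0,28);k[280:]=0;k[:,:220]=0;k[:,420:]=0
n,l,st,cc=cv2.connectedComponentsWithStats(k);i=1+np.argmax(st[1:,4]);print("knob",cc[i],st[i],fitc(onplane(f,outline((l==i).astype(np.uint8)),.127)))
from bench import r
s=r.grab_frame("side")["pixels"];a=cv2.resize(s[150:300,230:400],(600,530));b=cv2.resize(f["pixels"],(200,150)); a[:150,400:]=b
cv2.imwrite("pics/s4.png",a[:,:,::-1])
E
```

```text
21.9167 [0.4713 0.0366 0.1894] [-0.77  0.24  0.65  2.11 -0.19  0.85 -0.  ] cam [0.472 0.109 0.32 ]
green attempt to get argmax of an empty sequence
red attempt to get argmax of an empty sequence
disc (array([0.4724, 0.1077]), np.float64(0.0705), 583)
knob [317.72610294 117.11580882] [ 291   90   54   55 2176] (array([0.4723, 0.1075]), np.float64(0.0111), 166)
```

View pics/s4.png

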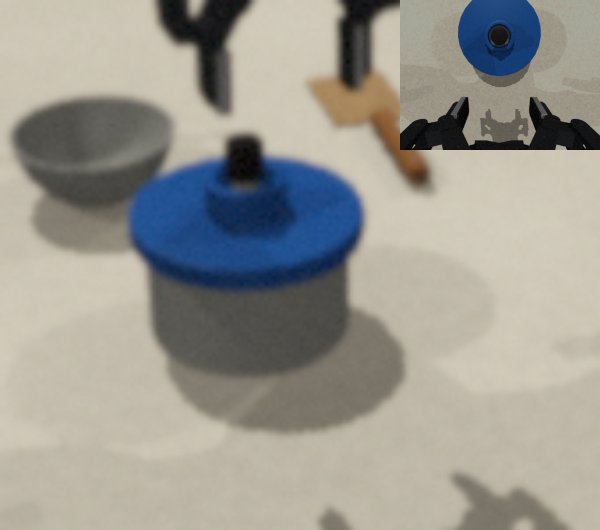

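The lids sit seated, level and concentric at (0.472, 0.1076), with the bowl and spatula undisturbed. Now the collar: approach with TCP at z = 0.091.

Request:
{"op": "send_rows", "data": {"deltas": [[0.8,0.15,0,0,0,0,0],[0.8,0.35,0,0,0,0,0],[0.8,0.467,0.003,0,0,0,0],[0.8,0.467,0.003,0,0,0,0],[0.8,0.467,0.003,0.1,0,0,0],[0.8,0.467,0.003,0.22,0,0,0],[0.8,0.467,0.003,0.34,0,0,0],[0.8,0.467,0.003,0.45,0,0,0],[0.8,0.467,0.003,0.54,0,0,0],[0.8,0.467,0.003,0.6,0,0,0],[0.8,0.467,0.003,0.63,0,0,0],[0.8,0.467,0.003,0.65,0,0,0],[0.8,0.467,0.003,0.65,0,0,0],[0.8,0.467,0.003,0.65,0,0,0]]}}

```text
clock: 23.13
tcp_pos: [0.4724, 0.1058, 0.0927]
orientation: [2.221, 2.221, 0.001]
contact_force: [-0.3, 0.0, 0.5]
grip_width: 0.0684
```

Request:
{"op": "send_rows", "data": {"deltas": [[0.7,0,0,0,0,0,0],[0.65,0,0,0,0,0,0],[0.6,0,0,0,0,0,0],[0.4,0,0,0,0,0,0],[0.4,0,0,0,0,0,0],[0.4,0,0,0,0,0,0],[0.4,0,0,0,0,0,0],[0.4,0,0,0,0,0,0],[0.4,0,0,0,0,0,0]], "squeeze": 50}}

```text
clock: 23.88
tcp_pos: [0.4721, 0.1059, 0.0931]
orientation: [-2.22, -2.222, -0.001]
contact_force: [-3.7, -1.0, 9.5]
grip_width: 0.0489
```

Request:
{"op": "send_rows", "data": {"deltas": [[0.4,0,0,-0.01,0,0,0],[0.4,0,0,-0.02,0,0,0],[0.4,0,0,-0.035,0,0,0],[0.4,0,0,-0.05,0,0,0],[0.4,0,0,-0.06,0,0,0],[0.4,0,0,-0.06,0,0,0],[0.4,0,0,-0.06,0,0,0]]}}

```text
clock: 24.47
tcp_pos: [0.472, 0.1058, 0.1014]
orientation: [2.221, 2.222, 0.0]
contact_force: [0.5, -0.2, -1.1]
grip_width: 0.0485
```

```bash
python3 -c "
from bench import r
o=r.get_obs();print(o['clock'],o['tcp_pos'],o['contact_force'],o['moment'],o['grip_width'])"
```

```text
24.4667 [0.47201881 0.10581498 0.10135545] [ 0.45880168 -0.19425051 -1.11591241] [-0.01667046 -0.01525097  0.00995615] 0.048521498772073415
```

Only the cover's weight is on the tool (about -1.1 N). I'll continue straight up.

Request:
{"op": "send_rows", "data": {"deltas": [[0.4,0,0,-0.02,0,0,0],[0.4,0,0,-0.06,0,0,0],[0.4,0,0,-0.11,0,0,0],[0.4,0,0,-0.17,0,0,0],[0.4,0,0,-0.23,0,0,0],[0.4,0,0,-0.29,0,0,0],[0.4,0,0,-0.35,0,0,0],[0.4,0,0,-0.41,0,0,0],[0.4,0,0,-0.47,0,0,0],[0.4,0,0,-0.53,0,0,0],[0.4,0,0,-0.57,0,0,0],[0.4,0,0,-0.6,0,0,0],[0.4,0,0,-0.61,0,0,0],[0.4,0,0,-0.61,0,0,0],[0.4,0,0,-0.61,0,0,0],[0.4,0,0,-0.61,0,0,0],[0.4,0,0,-0.61,0,0,0],[0.4,0,0,-0.61,0,0,0]]}}

```text
clock: 25.97
tcp_pos: [0.4718, 0.1056, 0.1925]
orientation: [-2.221, -2.221, 0.001]
contact_force: [-0.7, 0.3, -0.8]
grip_width: 0.049
```

```bash
python3 - <<'E'
import cv2,pickle;from h import *
from bench import r
f=r.grab_frame("side");cv2.imwrite("pics/end.png",f["pixels"][:,:,::-1])
o=r.get_obs();t=o["tcp_pos"];print(o["clock"],t,o["contact_force"],o["moment"],o["grip_width"])
# cover outline vs expected, both positions: wrist disc fit and side-view knob of the inner lid
w=r.grab_frame("wrist");m,c,s=blob(w,(105,130,20),(125,255,255));p=outline(m);p=p[(p[:,1]<230)&(p[:,1]>3)&(p[:,0]>3)&(p[:,0]<636)]
print("cover",fitc(onplane(w,p,.080+t[2]-.0931)))
pts=[(.4723,.1076,.127),(.4723,.1076,.103),(.4723,.1076,.072)]
print("expected side px of seated knob top/bottom, rim centre",proj(f,pts).round(1))
g=cv2.cvtColor(f["pixels"],cv2.COLOR_RGB2GRAY)
x=int(proj(f,pts)[0,0]);y=int(proj(f,pts)[0,1]);print(g[y-30:y+40:2,x])
b=r.grab_frame("top");np.save("top_end.npy",b["pixels"])
F=pickle.load(open("f0.pkl","rb"))["top"]["pixels"];d=cv2.absdiff(F,b["pixels"]).max(2)
for n,(x,y,h) in dict(bowl=(210,252,25),ramekin=(434,176,18),spatula=(213,171,38)).items():
    A=cv2.cvtColor(F,7)[y-h:y+h,x-h:x+h].astype(np.float32);B=cv2.cvtColor(b["pixels"],7)[y-h:y+h,x-h:x+h].astype(np.float32)
    print(n,"shift px",cv2.phaseCorrelate(A,B),d[y-h:y+h,x-h:x+h].mean())
E
```

```text
26.0167 [0.47185109 0.10564122 0.19251987] [ 0.44773321 -0.14001378 -1.601654  ] [-0.01167935 -0.01721188 -0.03263198] 0.04873977443642559
cover (array([0.4724, 0.1081]), np.float64(0.0705), 402)
expected side px of seated knob top/bottom, rim centre [[298.7 188.2]
 [299.1 198.4]
 [299.6 211.1]]
[38 43 44 39 33 42 45 45 49 50 50 49 41 39 42 32 11 18 11 11 10 25 67 80
 86 85 87 73 65 58 58 60 51 58 55]
bowl shift px ((0.0072542744522614555, 0.013027685361084451), 0.9995689581394196) 6.6832
ramekin shift px ((-0.030498248258304272, -0.056969511501588244), 0.9937661109883108) 8.716820987654321
spatula shift px ((0.07339948461758183, -0.04696782216115025), 0.8431610424816608) 13.694771468144044
```

The numbers agree: the cover is 99 mm up, centred and steady, and the knob's dark band is where the seated lid should be. The bystanders have not moved.

```bash
python3 -c "
from bench import r
print(r.hand_in());o=r.get_obs();print(o['clock'],o['tcp_pos'],o['contact_force'],o['grip_width'])"
```

```text
the job is handed in; nothing more can be done
None
the job is handed in; nothing more can be done
```

I finished the whole task in about 26 s of the 72 s allowed and handed it in; the hand-in gave no verdict.

**What I did:** The red-tag pot went into the orange tray and the green-tag pot into the tin. I carried both lids by the knob and lowered them onto the tin. Contact came at TCP height 0.1159 m, exactly the 60 mm rise expected. I then let go, took the blue cover by its collar and lifted it straight up 99 mm, and the arm is still holding it.

**Last checks that passed:**
- **Cover:** the load on the tool was about 1.6 N (the cover alone is 1.5 N). It was centred within about 1 mm of the tin, and the grip was 49 mm on the 50 mm collar.
- **Inner lid:** its knob was still at its seated place in the side image (dark rows about 190–198, expected 188–198).
- **Bystanders:** the bowl, ramekin and spatula shifted less than 0.1 px in the top view.
- **Pots:** I did not re-measure these at the end. After release, red was at (0.466, -0.313) and green was about 1 mm from the tin's centre.

**Checks that failed or disagreed:**
- The final picture could not be viewed because the 12-picture limit was reached, so the end state was checked by numbers only.
- The first side-view positions differed by 5–20 mm from the top view, so I used the wrist camera instead.
- Circle fits came out about 2% small.
- A one-sided load (5.6 N sideways, 1.2 N m) showed at seating; the force was gone after release.

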